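# Unscrew the stuck cap of a jar held in a brace

### The arm

A 7-joint arm with a two-finger parallel gripper is mounted at the origin on a cart in front of the work surface, level with it; the furniture and walls round the work are solid. World frame = base frame: x ahead of the robot, y to its left, z up, the work surface at z = 0. Lengths are in m, angles in rad, forces in N, time in s.
With the tool pointing down it reaches from about 0.4 to 0.85 m from the base axis. Payload 4.5 kg.
Tool frame: the origin (TCP) lies midway between the tips of the shut fingers; the grasp point (between the pads) lies 19 mm behind it; z points along the fingers, y is the line along which they close (so a half turn about z gives the same grasp; the last joint's range is limited). The gripper opens to 88 mm and grips with 3 to 60 N. Pads are 18 mm wide; open, the fingers measure 123 mm over their backs; the gripper's body (75 mm by 187 mm) begins 45 mm behind the grasp point.
Start: joints at [1.231, 0.689, -0.195, 1.565, 0.157, 0.902, -0.215], TCP at [0.228, -0.582, 0.239] pointing down, gripper open.
Joint ranges: [-3.01, 3.01], [-0.46, 2.08], [-1.47, 1.51], [0.13, 2.56], [-1, 4.14], [0.04, 2.09], [-2.66, 2.66]. Speed limits (rad/s): [2.57, 2.57, 3.14, 3.14, 3.14, 3.14, 3.14].

### API

Orientations are given as a unit quaternion [x, y, z, w].
In Python, from plant import get_state, viewer, workorder gives the robot as it stands. The module is installed in compiled form; this text tells all that it offers.
- The arm moves only by the tool step_arm, never from a script. Its argument "motion" is a list of rows, each an object of numbers: "wx", "wy", "wz": the turn, a rotation vector about the tool's x, y, z each as a share of 180 degrees, from -1 to 1; "dx", "dy", "dz": the shift along the tool's x, y, z each as a share of 8 cm, from -1 to 1; "claw": the finger opening in mm, from 0 to 88.1. A call has 1 to 8 rows; each row is the pose to reach, as a shift and turn from the pose commanded when the call began, along the tool's axes at that moment, turning the shorter way round; what a row does not reach only later rows make up. A row lasts 1/10 s, in which the tool goes at most 50 mm and 8.59 degrees, less where a joint would pass 70% of its speed; a pose out of reach is approached as far as the arm can. A call with a number of a shift or a turn outside -1 to 1 is refused whole. A call with a gripper value outside its range is refused whole. The fingers move at their own pace and stop on an object; "force" is the grip in N (left out, the last holds). Time passes only in rows, so rows that repeat a pose let the fingers close. It gives the time, the measured TCP pose, the force, the opening and the grip force at its end, in the units of the state.
- get_state(): the state, without advancing time (a new reading comes with each control period).
- viewer.snapshot(name): name is "scene" or "top" or "wrist"; returns (picture, depth): 480x640x3 uint8, red, green, blue; 480x640 float32, m along the optical axis (not along the pixel's ray), 0 where there is no reading.
- viewer.calibration(name): a dict with "vfov" (degrees; the focal length in pixels is half the picture's height over the tangent of half this angle, whatever the lens; pixels are square), "cx", "cy" (the principal point, pixels), "extrinsics" (4x4, takes a point from camera to world coordinates). Camera axes: x right, y down, z forward; pixel columns grow to the right and rows downward; lengths in m; the calibration is good to about 2 mm. The wrist camera is an equidistant fisheye: a pixel r from the principal point sees the ray r / f radians off the axis. A picture is of the moment at which its call begins: read the wrist's pose just before it. calibration takes no time and is no camera call; for the wrist camera it gives the pose at the moment of the call.
- workorder.finish_job(): hands the job in; it is judged then, once.
The state is a dict: "clock": time; "q": joint angles; "qd": joint speeds; "joint_torque": joint torques, N m; "tool_pos": TCP position; "eef_rot": TCP orientation; "contact_force": force on the tool from outside, world axes, zero at the start; "moment": the same for the moment, N m; "opening": opening from 0.0 (shut) to 1.0 (fully open); "finger_force": force on a finger pad.
Only numpy, scipy, OpenCV 4.12 (cv2) and the standard library are available. Lean on these libraries where they do the work, as an engineer would, in place of code of your own. Each camera call takes 0.05 s, during which the arm holds its last target. There are 200 camera calls.

### The job

The cap of the white square jar is screwed on tight, so seat the jar, still closed, fully down in the square socket of the jar brace where it cannot turn, then unscrew the cap anticlockwise until the threads just let go and lift it straight up clear of the mouth without going higher than 5 cm above it. Finish still holding the cap there, level and centred, its lower rim 1 to 3 cm above the open mouth, with the jar left upright in the brace, touched by nothing but it. Leave the other things where they stand.

Things in the scene. Friction and masses are not known exactly. Their poses are not given: they have to be found in the camera images.
- jar: The jar to open: white, loose, 0.25 to 0.42 kg; square body 64 x 64 mm, 70 mm high, then a round neck 40 mm across, its mouth 100 mm above the underside (a springy seal stands up to 4 mm above that). Closed by the cap; it can be carried by the cap. With cap 106 mm high. Origin: centre of the underside; z up; x, y along the square's sides.
- cap: Round metal screw cap on the jar, 56 mm across, 28 mm high, 120 g. Origin: centre of its lower rim (screwed on: 78 mm above the jar's underside), z up. Tight: 0.3 to 0.6 N m, grip it firmly. Two lugs under short threads: turned anticlockwise (from above) it rises 2 mm, is free after 65 to 80 degrees, jams beyond 125. Raised 27 mm it clears neck and seal.
- brace: Jar brace, fixed: grey plate 116 x 116 mm with a square steel socket, 68 x 68 mm inside, lips flared outward. Socket floor 6 mm above the surface, straight walls up to 28 mm, lips to 34 mm. A jar in it turns only a few degrees; any quarter turn fits. Origin: centre of the underside; z up; x, y along the socket's sides.
- mill: Small pepper mill, 44 mm across, 90 mm high, between the jar and the brace; leave it alone. Origin: centre of the underside.
- spice_a: Spice jar with a black cap, 58 mm across, 135 mm high, behind the work; leave it alone. Origin: centre of the underside.
- spice_b: Spice jar with a black cap, 56 mm across, 125 mm high, behind the work; leave it alone. Origin: centre of the underside.
- flat_tin: Flat round tin, 86 mm across, 40 mm high, behind the work; leave it alone. Origin: centre of the underside.
There are look-alikes about, which are no part of the job. Of the things shaped like the cap, the metal one is meant.

How it is judged:
By the outcome, as a careful person would: the job done as asked, in the order asked, and still so for the second after the job is handed in, while the arm keeps its last pose, push and grip.
It also fails if it takes over 48 s, if anything falls off the work surface, if the arm or the gripper's body presses on something with over 40 N, if the wrist force passes 120 N, or if a joint passes its speed limit or range.

## Working session

There is one attempt and no reset: what is moved stays moved. The work goes in short steps, Python scripts to look and compute and a tool call to move; the robot and the scene stay as the last step left them, time stands still between calls to the robot, and variables do not carry over. Pictures are saved under pics/ and viewed, at most 10 in all, crops included, and the job is handed in when it is done.

Besides the shell and the picture viewer there is one more tool, called after "Request:" by a JSON object that holds its "op" and its "data". step_arm: Moves the arm, as the interface text tells. Shift numbers are shares of 8 cm and turn numbers shares of 180 degrees, none past 1 either way. Its arguments: {"type":"object","properties":{"motion":{"type":"array","items":{"type":"object","properties":{"wx":{"type":"number","minimum":-1,"maximum":1},"wy":{"type":"number","minimum":-1,"maximum":1},"wz":{"type":"number","minimum":-1,"maximum":1},"dx":{"type":"number","minimum":-1,"maximum":1},"dy":{"type":"number","minimum":-1,"maximum":1},"dz":{"type":"number","minimum":-1,"maximum":1},"claw":{"type":"number"}}}},"force":{"type":"number"}},"required":["motion"]}

```bash
mkdir -p pics; cat > h.py <<'E'
import numpy as np, cv2
from plant import get_state, viewer, workorder
def snap(n,f=None):
    c=viewer.calibration(n); p,d=viewer.snapshot(n)
    if f: cv2.imwrite('pics/'+f,p[:,:,::-1])
    np.savez('/tmp/'+n,p=p,d=d,T=c['extrinsics'],k=[240/np.tan(np.radians(c['vfov']/2)),c['cx'],c['cy']])
    return p,d,c
def load(n):
    z=np.load('/tmp/'+n+'.npz'); return z['p'],z['d'],z['T'],z['k']
def pts(d,T,k):
    v,u=np.mgrid[:480,:640]
    P=np.stack([(u-k[1])/k[0]*d,(v-k[2])/k[0]*d,d],-1)
    return P@T[:3,:3].T+T[:3,3]
E
python3 - <<'E'
from h import *
for n in('scene','top'):
    p,d,c=snap(n,n+'.png'); print(n,c)
s=get_state();print(s)
E
```

```text
scene {'vfov': 54.09702222342837, 'cx': 320.90098084896204, 'cy': 240.89421725820085, 'extrinsics': array([[-0.79262255, -0.27786683,  0.54271495,  0.10378376],
       [-0.60964284,  0.34771569, -0.71234079,  0.58418128],
       [ 0.00922537, -0.89547966, -0.44500682,  0.47071822],
       [ 0.        ,  0.        ,  0.        ,  1.        ]])}
top {'vfov': 54.77387787088186, 'cx': 321.2133354707615, 'cy': 235.5696029037919, 'extrinsics': array([[ 0.01418996, -0.9877739 ,  0.15524616,  0.44134517],
       [-0.99890466, -0.00708037,  0.04625304, -0.06328204],
       [-0.04458834, -0.15573244, -0.98679242,  0.92283835],
       [ 0.        ,  0.        ,  0.        ,  1.        ]])}
{'clock': 0.1, 'q': array([ 1.23083036,  0.68993129, -0.19454143,  1.56621673,  0.15730465,
        0.90247814, -0.21509759]), 'qd': array([ 4.54989370e-04, -1.48773213e-03, -1.26782134e-03, -2.84133102e-03,
       -1.80275581e-04, -7.00310317e-05, -1.36725764e-03]), 'joint_torque': array([-2.65305942e-03, -5.28496134e+01, -1.27141111e+00, -1.53834665e+01,
       -5.25817007e-02,  2.00795541e-03,  3.44322859e-05]), 'tool_pos': array([ 0.22797146, -0.58134508,  0.23797752]), 'eef_rot': array([ 9.82578962e-01,  1.85843779e-01, -2.02609192e-04, -7.95114754e-04]), 'contact_force': array([-0.14927431,  0.03853163,  0.20837086]), 'moment': array([0.05424309, 0.05791138, 0.00223441]), 'finger_force': 0.0, 'opening': 1.0045062037311105}
```

View pics/scene.png

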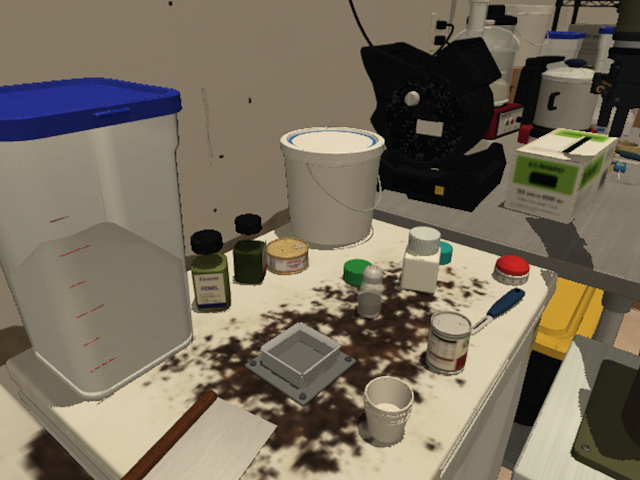

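View pics/top.png

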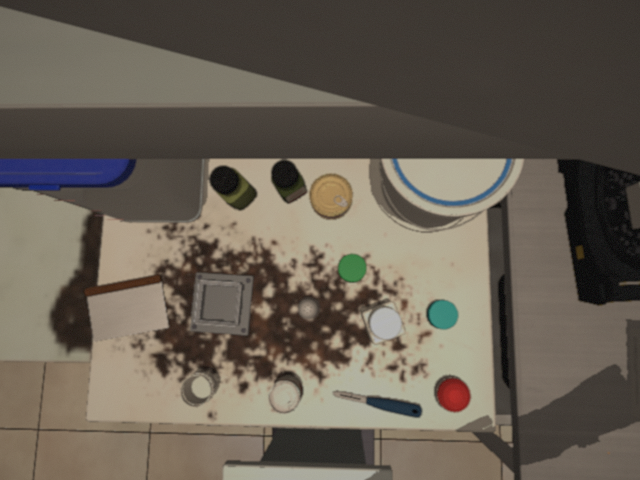

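The top view shows these candidates for the capped jar:
- White square jar with metal cap at (384,322), the one wanted. It is at (422,245) in the scene view.
- White labelled can at (285,393).
- White cup at (199,388).
- Loose green cap at (352,267), teal cap at (443,314) and red cap at (453,394). None of these is metal.

The brace is at (221,303) and the mill at (309,309). I chose the jar at (384,322).

```bash
python3 - <<'E'
from h import *
p,d,T,k=load('top'); P=pts(d,T,k)
def rep(n,m,w=None):
    q=P[m]; r=cv2.minAreaRect((q[:,:2]*1000).astype(np.float32))
    print(n,m.sum(),'bbox c',(q.min(0)+q.max(0))[:2]/2,'mean',q.mean(0).round(4),'rect',np.round(r[0],1),np.round(r[1],1),round(r[2],2))
def box(u0,u1,v0,v1):
    m=np.zeros((480,640),bool); m[v0:v1,u0:u1]=1; return m&(d>0)
Z=P[:,:,2]
for z0,z1 in((.1,.115),(.06,.076)): rep('jar %g'%z0,box(355,412,295,350)&(Z>z0)&(Z<z1))
rep('bracelips',box(180,265,260,345)&(Z>.026)&(Z<.045))
rep('braceall',box(180,265,260,345)&(Z>.003)&(Z<.045))
rep('floor',box(212,228,295,310))
rep('mill',box(290,330,290,330)&(Z>.08)); 
for n,b in dict(a=(205,260,160,215),b=(265,310,155,205),tin=(305,355,170,220),green=(335,370,250,285),teal=(425,462,297,332),red=(435,475,375,415),can=(265,305,370,415),cup=(178,220,365,410)).items():
    m=box(*b)&(Z>.02); m&=Z>Z[m].max()-.012; rep(n,m)
print('table z',P[400,240],'overhead',P[140,300],P[100,300],P[50,300],P[120,300])
print('bucket',P[190,450],'blue',P[170,60],P[210,180])
# crop jar from scene
s,*_=load('scene'); c=cv2.resize(s[215:305,340:460],None,fx=4,fy=4,interpolation=cv2.INTER_CUBIC)
t=cv2.resize(p[280:370,340:430],(360,360),interpolation=cv2.INTER_CUBIC)
cv2.imwrite('pics/crop.png',np.hstack([c[:360],t])[:,:,::-1])
E
```

```text
jar 0.1 837 bbox c [ 0.41817698 -0.13813924] mean [ 0.4183 -0.138   0.1072] rect [ 418.2 -138.1] [53.4 54.4] 89.77
jar 0.06 407 bbox c [ 0.4178882 -0.1380215] mean [ 0.4199 -0.1316  0.0691] rect [ 418.2 -138.4] [64.  64.2] 21.08
bracelips 731 bbox c [0.44912578 0.17573643] mean [0.4489 0.1793 0.0326] rect [449.2 176. ] [86.4 85.4] 86.88
braceall 3415 bbox c [0.45116313 0.17667469] mean [0.4486 0.1735 0.0126] rect [458.5 174.7] [166.3 167.8] 5.37
floor 238 bbox c [0.45100817 0.17951855] mean [0.4511 0.1794 0.0063] rect [451.  179.4] [27.6 32.1] 0.91
mill 247 bbox c [ 0.44172593 -0.00097365] mean [ 0.4412 -0.0013  0.0863] rect [441.7  -1. ] [31.  31.1] 74.23
a 626 bbox c [0.66711543 0.15115499] mean [0.6665 0.1497 0.1341] rect [666.9 150.7] [49.6 49.7] 14.02
b 180 bbox c [ 0.48827255 -0.04565025] mean [ 0.4883 -0.0456  0.7837] rect [488.3 -45.6] [ 1. 14.] 0.35
tin 3 bbox c [0.67478572 0.00934459] mean [0.674  0.0094 0.0648] rect [674.8   9.3] [4.8 0.5] 4.07
green 650 bbox c [ 0.52119004 -0.08176376] mean [ 0.5202 -0.0821  0.0282] rect [521.2 -81.8] [54.2 54.2] 0.02
teal 710 bbox c [ 0.43336533 -0.25389598] mean [ 0.4339 -0.2532  0.0283] rect [ 434.2 -253.4] [54.5 55.1] 42.77
red 731 bbox c [ 0.28904447 -0.26806847] mean [ 0.2897 -0.2679  0.039 ] rect [ 288.5 -268.2] [56.4 55.5] 64.61
can 838 bbox c [0.28638691 0.03803238] mean [0.2856 0.0385 0.07  ] rect [286.6  38.3] [55.5 55.5] 45.94
cup 272 bbox c [0.2921612  0.20055867] mean [0.2893 0.2044 0.0584] rect [292.5 200. ] [57.1 59.9] 67.38
table z [ 0.26444496  0.13240847 -0.00194682] overhead [ 0.48826848 -0.05104554  0.79810612] [ 0.48939648 -0.05309404  0.82111872] [ 0.48378421 -0.05596834  0.85170122] [ 0.48852744 -0.05225046  0.81154607]
bucket [ 0.62700014 -0.23038936  0.21030838] blue [0.61061297 0.29670887 0.36877404] [0.61553017 0.2344292  0.10498592]
```

View pics/crop.png

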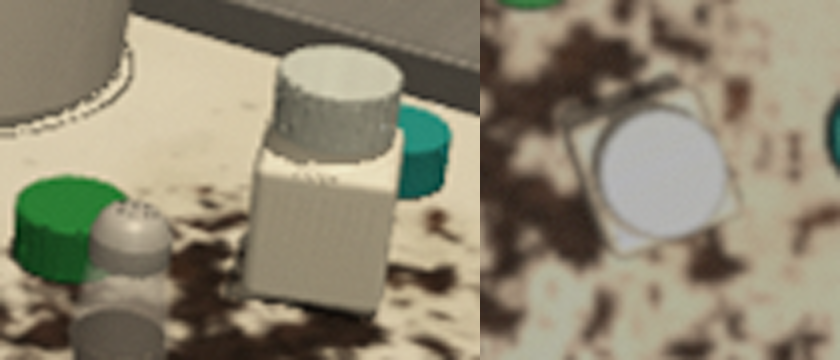

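The crop confirms it: a white square body with a ribbed grey metal cap, twisted about 21° to the world axes. The teal and green caps beside it are plastic and loose. I'm starting the reach now.

Request:
{"op": "step_arm", "data": {"motion": [{"dx": 0.4,"dy": -0.4,"claw": 88},{"dx": 0.8,"dy": -0.8},{"dx": 1,"dy": -1}]}}

```text
$.motion[0]: bad value
```

Request:
{"op": "step_arm", "data": {"motion": [{"dx": 0.4,"dy": -0.4},{"dx": 0.8,"dy": -0.8},{"dx": 1,"dy": -1}]}}

```text
$.motion[0]: bad value
```

Request:
{"op": "step_arm", "data": {"motion": [{"dx": 0.4,"dy": -0.4},{"dx": 0.8,"dy": -0.8},{"dx": 1,"dy": -1}]}}

```text
$.motion[0]: bad value
```

Request:
{"op": "step_arm", "data": {"motion": [{"dx": 0.4,"dy": -0.4},{"dx": 0.8,"dy": -0.8},{"dx": 1,"dy": -1},{"dx": 1,"dy": -1}]}}

```text
$.motion[0]: bad value
```

```bash
cat > go.py <<'E'
from h import *
from scipy.spatial.transform import Rotation as R
import sys
def to(target):
    s=get_state(); r=R.from_quat(s['eef_rot']); d=r.inv().apply(np.array(target)-s['tool_pos'])
    print('t',s['clock'],'pos',s['tool_pos'].round(4),'q',s['q'].round(2),'xaxis yaw',np.degrees(np.arctan2(*r.as_matrix()[[1,0],0])).round(2),'zax',r.as_matrix()[:,2].round(4),'F',s['contact_force'].round(1),'open',s['opening']*88.1,'ff',s['finger_force'])
    print('move shares',(d/.08).round(3))
if __name__=='__main__': to([float(a) for a in sys.argv[1:4]])
E
python3 go.py .4182 -.1382 .238
```

```text
t 0.1 pos [ 0.228  -0.5813  0.238 ] q [ 1.23  0.69 -0.19  1.57  0.16  0.9  -0.22] xaxis yaw 21.42 zax [-7.0e-04  1.5e-03 -1.0e+00] F [-0.1  0.   0.2] open 88.49699654871084 ff 0.0
move shares [ 4.237 -4.288  0.006]
```

Request:
{"op": "step_arm", "data": {"motion": [{"dx": 0.4,"dy": -0.4,"dz": 0,"wx": 0,"wy": 0,"wz": 0,"claw": 88},{"dx": 0.8,"dy": -0.8,"dz": 0,"wx": 0,"wy": 0,"wz": 0,"claw": 88},{"dx": 1,"dy": -1,"dz": 0,"wx": 0,"wy": 0,"wz": 0,"claw": 88}]}}

```text
clock: 0.4
tool_pos: [0.2753, -0.474, 0.2384]
eef_rot: [0.982, 0.188, 0.0, -0.002]
contact_force: [0.5, -0.2, 0.4]
opening: 1.002
finger_force: 0.0
```

Request:
{"op": "step_arm", "data": {"motion": [{"dx": 0.4,"dy": -0.4,"dz": 0,"wx": 0,"wy": 0,"wz": 0,"claw": 88},{"dx": 0.8,"dy": -0.8,"dz": 0,"wx": 0,"wy": 0,"wz": 0,"claw": 88},{"dx": 1,"dy": -1,"dz": 0,"wx": 0,"wy": 0,"wz": 0,"claw": 88}]}}

```text
clock: 0.7
tool_pos: [0.3202, -0.3703, 0.2386]
eef_rot: [0.982, 0.188, 0.0, -0.001]
contact_force: [0.6, 0.0, 0.1]
opening: 0.996
finger_force: 0.0
```

Request:
{"op": "step_arm", "data": {"motion": [{"dx": 0.4,"dy": -0.4,"dz": 0,"wx": 0,"wy": 0,"wz": 0,"claw": 88},{"dx": 0.8,"dy": -0.8,"dz": 0,"wx": 0,"wy": 0,"wz": 0,"claw": 88},{"dx": 1,"dy": -1,"dz": 0,"wx": 0,"wy": 0,"wz": 0,"claw": 88}]}}

```text
clock: 1.0
tool_pos: [0.3653, -0.2669, 0.2387]
eef_rot: [0.982, 0.188, 0.0, -0.001]
contact_force: [-0.3, -0.5, 0.1]
opening: 0.998
finger_force: 0.0
```

Request:
{"op": "step_arm", "data": {"motion": [{"dx": 0.4,"dy": -0.4,"dz": 0,"wx": 0,"wy": 0,"wz": 0,"claw": 88},{"dx": 0.8,"dy": -0.8,"dz": 0,"wx": 0,"wy": 0,"wz": 0,"claw": 88},{"dx": 1,"dy": -1,"dz": 0,"wx": 0,"wy": 0,"wz": 0,"claw": 88},{"dx": 1,"dy": -1,"dz": 0,"wx": 0,"wy": 0,"wz": 0,"claw": 88}]}}

```text
clock: 1.4
tool_pos: [0.4108, -0.1634, 0.2387]
eef_rot: [0.982, 0.189, 0.001, -0.001]
contact_force: [-0.2, 0.7, -0.9]
opening: 0.999
finger_force: 0.0
```

```bash
python3 go.py .4182 -.1382 .238; python3 -c "
from h import *
p,d,c=snap('wrist','w1.png');print(c)"
```

```text
t 1.4 pos [ 0.4108 -0.1634  0.2387] q [ 0.38  0.46 -0.16  2.09  0.12  0.6  -1.05] xaxis yaw 21.85 zax [ 8.0e-04  1.6e-03 -1.0e+00] F [-0.2  0.7 -0.9] open 87.97135539450397 ff 0.0
move shares [ 0.203 -0.258  0.009]
{'vfov': 65.70646984690485, 'cx': 315.8286952986864, 'cy': 235.42225701174914, 'extrinsics': array([[ 3.72812381e-01, -8.81530787e-01, -2.89679823e-01,
         4.86237252e-01],
       [-9.27906274e-01, -3.54494184e-01, -1.15428854e-01,
        -1.31972723e-01],
       [-9.35724183e-04,  3.11829032e-01, -9.50137769e-01,
         3.84689273e-01],
       [ 0.00000000e+00,  0.00000000e+00,  0.00000000e+00,
         1.00000000e+00]])}
```

View pics/w1.png

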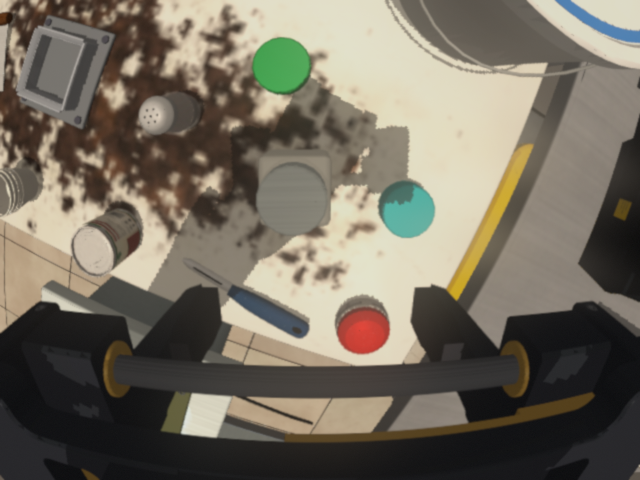

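The wrist view shows the metal cap at (293,200) on its square jar, the teal cap at (407,209), the red cap at (363,331) and the green cap at (281,65). The brace is at (62,65).

```bash
cat >> h.py <<'E'
def wpts(d,T,k):
    v,u=np.mgrid[:480,:640]; x=u-k[1];y=v-k[2];r=np.hypot(x,y)+1e-9;th=r/k[0]
    t=np.tan(th)*d
    P=np.stack([x/r*t,y/r*t,d],-1)
    return P@T[:3,:3].T+T[:3,3]
E
python3 - <<'E'
from h import *
p,d,T,k=load('wrist');P=wpts(d,T,k);Z=P[:,:,2]
def box(u0,u1,v0,v1):
    m=np.zeros((480,640),bool); m[v0:v1,u0:u1]=1; return m&(d>0)
for n,b,z0,z1 in(('cap',(245,345,150,245),.1,.112),('shoulder',(245,345,140,245),.06,.078),('lips',(0,120,10,130),.025,.042),('mill',(130,205,85,140),.075,.1)):
    m=box(*b)&(Z>z0)&(Z<z1);q=P[m];r=cv2.minAreaRect((q[:,:2]*1000).astype(np.float32));c,rad=cv2.minEnclosingCircle((q[:,:2]*1000).astype(np.float32));print(n,m.sum(),q[:,2].mean(),np.round(r[0],1),np.round(r[1],1),r[2],np.round(c,1),rad)
E
```

```text
cap 4001 0.10663599742842082 [ 420.  -137.9] [55.7 55.4] 21.14012908935547 [ 419.7 -138. ] 28.36189842224121
shoulder 1351 0.06865161899007373 [ 420.7 -137.6] [63.  64.1] 21.525163650512695 [ 420.5 -138.2] 42.21022033691406
lips 1702 0.0313626787978396 [450.1 176. ] [87.9 86.2] 86.98790740966797 [450.  175.7] 57.565006256103516
mill 1103 0.08446966026109759 [442.8  -0.5] [33.2 33.5] 29.108762741088867 [ 4.428e+02 -2.000e-01] 17.61206817626953
```

```bash
python3 go.py .4198 -.138 .0775
```

```text
t 1.45 pos [ 0.4096 -0.1658  0.2386] q [ 0.39  0.46 -0.16  2.09  0.12  0.6  -1.05] xaxis yaw 21.63 zax [-3.e-04  3.e-04 -1.e+00] F [-0.9 -0.5 -0.9] open 87.79917877915419 ff 0.0
move shares [ 0.246 -0.276  2.014]
```

Request:
{"op": "step_arm", "data": {"motion": [{"dx": 0.25,"dy": -0.28,"dz": 0.2,"wx": 0,"wy": 0,"wz": 0,"claw": 88},{"dx": 0.25,"dy": -0.28,"dz": 0.5,"wx": 0,"wy": 0,"wz": 0,"claw": 88},{"dx": 0.25,"dy": -0.28,"dz": 0.9,"wx": 0,"wy": 0,"wz": 0,"claw": 88},{"dx": 0.25,"dy": -0.28,"dz": 0.9,"wx": 0,"wy": 0,"wz": 0,"claw": 88},{"dx": 0.25,"dy": -0.28,"dz": 0.9,"wx": 0,"wy": 0,"wz": 0,"claw": 88}]}}

```text
clock: 1.95
tool_pos: [0.4189, -0.1402, 0.1668]
eef_rot: [0.983, 0.185, -0.001, 0.0]
contact_force: [0.4, 0.2, 0.7]
opening: 0.997
finger_force: 0.0
```

```bash
python3 go.py .4198 -.138 .0775
```

```text
t 1.95 pos [ 0.4189 -0.1402  0.1668] q [ 0.29  0.59 -0.11  2.17  0.16  0.38 -1.15] xaxis yaw 21.29 zax [-1.8e-03 -5.0e-04 -1.0e+00] F [0.4 0.2 0.7] open 87.81476870309149 ff 0.0
move shares [ 0.022 -0.022  1.116]
```

Request:
{"op": "step_arm", "data": {"motion": [{"dx": 0.02,"dy": -0.02,"dz": 0.4,"wx": 0,"wy": 0,"wz": 0,"claw": 88},{"dx": 0.02,"dy": -0.02,"dz": 0.7,"wx": 0,"wy": 0,"wz": 0,"claw": 88},{"dx": 0.02,"dy": -0.02,"dz": 0.95,"wx": 0,"wy": 0,"wz": 0,"claw": 88},{"dx": 0.02,"dy": -0.02,"dz": 0.95,"wx": 0,"wy": 0,"wz": 0,"claw": 88},{"dx": 0.02,"dy": -0.02,"dz": 0.95,"wx": 0,"wy": 0,"wz": 0,"claw": 88}]}}

```text
clock: 2.45
tool_pos: [0.4212, -0.1377, 0.0918]
eef_rot: [0.983, 0.185, 0.001, 0.0]
contact_force: [0.1, -0.1, -0.2]
opening: 0.998
finger_force: 0.0
```

```bash
python3 go.py .4198 -.138 .0775
```

```text
t 2.45 pos [ 0.4212 -0.1377  0.0918] q [ 0.24  0.75 -0.05  2.23  0.2   0.17 -1.19] xaxis yaw 21.35 zax [ 1.3e-03 -7.0e-04 -1.0e+00] F [ 0.1 -0.1 -0.2] open 87.9405741230024 ff 0.0
move shares [-0.018 -0.002  0.179]
```

Request:
{"op": "step_arm", "data": {"motion": [{"dx": -0.01,"dy": 0,"dz": 0.1,"wx": 0,"wy": 0,"wz": 0,"claw": 88},{"dx": -0.01,"dy": 0,"dz": 0.18,"wx": 0,"wy": 0,"wz": 0,"claw": 88},{"dx": -0.01,"dy": 0,"dz": 0.18,"wx": 0,"wy": 0,"wz": 0,"claw": 70},{"dx": -0.01,"dy": 0,"dz": 0.18,"wx": 0,"wy": 0,"wz": 0,"claw": 60},{"dx": -0.01,"dy": 0,"dz": 0.18,"wx": 0,"wy": 0,"wz": 0,"claw": 56},{"dx": -0.01,"dy": 0,"dz": 0.18,"wx": 0,"wy": 0,"wz": 0,"claw": 40},{"dx": -0.01,"dy": 0,"dz": 0.18,"wx": 0,"wy": 0,"wz": 0,"claw": 30}], "force": 20}}

```text
clock: 3.15
tool_pos: [0.4204, -0.1378, 0.0765]
eef_rot: [0.983, 0.185, 0.001, 0.001]
contact_force: [0.5, -2.2, 1.6]
opening: 0.629
finger_force: 20.0
```

Request:
{"op": "step_arm", "data": {"motion": [{"dx": 0,"dy": 0,"dz": 0,"wx": 0,"wy": 0,"wz": 0,"claw": 20},{"dx": 0,"dy": 0,"dz": 0,"wx": 0,"wy": 0,"wz": 0,"claw": 20},{"dx": 0,"dy": 0,"dz": 0,"wx": 0,"wy": 0,"wz": 0,"claw": 20}], "force": 60}}

```text
clock: 3.45
tool_pos: [0.4204, -0.1377, 0.0765]
eef_rot: [0.983, 0.185, 0.0, 0.0]
contact_force: [0.3, -4.1, 3.6]
opening: 0.622
finger_force: 60.0
```

```bash
python3 go.py .4198 -.138 .2
```

```text
t 3.45 pos [ 0.4204 -0.1377  0.0765] q [ 0.23  0.79 -0.03  2.24  0.2   0.12 -1.19] xaxis yaw 21.38 zax [ 1.1e-03 -8.0e-04 -1.0e+00] F [ 0.3 -4.1  3.6] open 54.75692766718636 ff 59.985501046976424
move shares [-0.007  0.002 -1.544]
```

Request:
{"op": "step_arm", "data": {"motion": [{"dx": 0,"dy": 0,"dz": -0.15,"wx": 0,"wy": 0,"wz": 0,"claw": 20},{"dx": 0,"dy": 0,"dz": -0.4,"wx": 0,"wy": 0,"wz": 0,"claw": 20},{"dx": 0,"dy": 0,"dz": -0.65,"wx": 0,"wy": 0,"wz": 0,"claw": 20},{"dx": 0,"dy": 0,"dz": -0.9,"wx": 0,"wy": 0,"wz": 0,"claw": 20},{"dx": 0,"dy": 0,"dz": -1,"wx": 0,"wy": 0,"wz": 0,"claw": 20}], "force": 60}}

```text
clock: 3.95
tool_pos: [0.4195, -0.1365, 0.1571]
eef_rot: [0.982, 0.186, 0.0, -0.0]
contact_force: [1.4, -0.5, -4.1]
opening: 0.62
finger_force: 60.0
```

Request:
{"op": "step_arm", "data": {"motion": [{"dx": 0,"dy": 0,"dz": -0.3,"wx": 0,"wy": 0,"wz": 0,"claw": 20},{"dx": 0,"dy": 0,"dz": -0.6,"wx": 0,"wy": 0,"wz": 0,"claw": 20},{"dx": 0,"dy": 0,"dz": -0.75,"wx": 0,"wy": 0,"wz": 0,"claw": 20},{"dx": 0,"dy": 0,"dz": -0.75,"wx": 0,"wy": 0,"wz": 0,"claw": 20}], "force": 60}}

```text
clock: 4.35
tool_pos: [0.42, -0.1369, 0.2168]
eef_rot: [0.983, 0.186, 0.001, 0.0]
contact_force: [0.3, -0.7, -3.4]
opening: 0.62
finger_force: 60.0
```

```bash
python3 go.py .4498 .176 .216; python3 -c "
from h import *
p,d,c=snap('scene','s2.png')
P=pts(d,np.array(c['extrinsics']),load('scene')[3])
cv2.imwrite('pics/s2c.png',cv2.resize(p[80:380,180:580],(800,600))[:,:,::-1])"
```

```text
t 4.35 pos [ 0.42   -0.1369  0.2168] q [ 0.31  0.5  -0.15  2.12  0.14  0.53 -1.14] xaxis yaw 21.45 zax [ 0.0012  0.     -1.    ] F [ 0.3 -0.7 -3.4] open 54.610013628560125 ff 59.97969163086964
move shares [ 1.777 -3.504  0.011]
```

View pics/s2c.png

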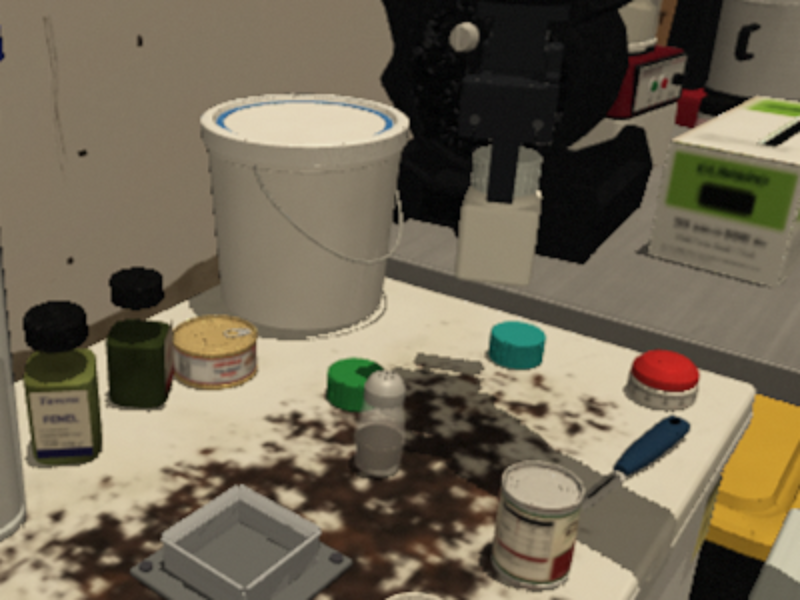

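The jar hangs level from the gripper at (500,215) in the crop, cap still on, and the other things have not moved. I'm carrying it over the mill at height.

Request:
{"op": "step_arm", "data": {"motion": [{"dx": 0.1,"dy": -0.2,"dz": 0,"wx": 0,"wy": 0,"wz": 0,"claw": 20},{"dx": 0.25,"dy": -0.5,"dz": 0,"wx": 0,"wy": 0,"wz": 0,"claw": 20},{"dx": 0.4,"dy": -0.8,"dz": 0,"wx": 0,"wy": 0,"wz": 0,"claw": 20},{"dx": 0.5,"dy": -1,"dz": 0,"wx": 0,"wy": 0,"wz": 0,"claw": 20}]}}

```text
clock: 4.8
tool_pos: [0.4268, -0.0459, 0.2148]
eef_rot: [0.982, 0.187, -0.002, -0.001]
contact_force: [-0.2, -0.3, -4.0]
opening: 0.619
finger_force: 60.0
```

Request:
{"op": "step_arm", "data": {"motion": [{"dx": 0.15,"dy": -0.3,"dz": 0,"wx": 0,"wy": 0,"wz": 0,"claw": 20},{"dx": 0.3,"dy": -0.6,"dz": 0,"wx": 0,"wy": 0,"wz": 0,"claw": 20},{"dx": 0.4,"dy": -0.8,"dz": 0,"wx": 0,"wy": 0,"wz": 0,"claw": 20},{"dx": 0.5,"dy": -1,"dz": 0,"wx": 0,"wy": 0,"wz": 0,"claw": 20}]}}

```text
clock: 5.2
tool_pos: [0.4346, 0.0421, 0.2147]
eef_rot: [0.982, 0.186, -0.002, -0.0]
contact_force: [0.1, -0.7, -4.3]
opening: 0.615
finger_force: 60.0
```

Request:
{"op": "step_arm", "data": {"motion": [{"dx": 0.15,"dy": -0.3,"dz": 0,"wx": 0,"wy": 0,"wz": 0,"claw": 20},{"dx": 0.3,"dy": -0.6,"dz": 0,"wx": 0,"wy": 0,"wz": 0,"claw": 20},{"dx": 0.4,"dy": -0.8,"dz": 0,"wx": 0,"wy": 0,"wz": 0,"claw": 20},{"dx": 0.5,"dy": -1,"dz": 0,"wx": 0,"wy": 0,"wz": 0,"claw": 20}]}}

```text
clock: 5.6
tool_pos: [0.4426, 0.1309, 0.2146]
eef_rot: [0.982, 0.186, -0.002, 0.0]
contact_force: [0.0, -0.4, -4.6]
opening: 0.621
finger_force: 60.0
```

Request:
{"op": "step_arm", "data": {"motion": [{"dx": 0.1,"dy": -0.2,"dz": 0,"wx": 0,"wy": 0,"wz": 0.034,"claw": 20},{"dx": 0.2,"dy": -0.35,"dz": 0,"wx": 0,"wy": 0,"wz": 0.068,"claw": 20},{"dx": 0.28,"dy": -0.5,"dz": 0,"wx": 0,"wy": 0,"wz": 0.102,"claw": 20},{"dx": 0.28,"dy": -0.5,"dz": 0,"wx": 0,"wy": 0,"wz": 0.1356,"claw": 20},{"dx": 0.28,"dy": -0.5,"dz": 0,"wx": 0,"wy": 0,"wz": 0.1356,"claw": 20},{"dx": 0.28,"dy": -0.5,"dz": 0,"wx": 0,"wy": 0,"wz": 0.1356,"claw": 20}]}}

```text
clock: 6.2
tool_pos: [0.4492, 0.1749, 0.2151]
eef_rot: [1.0, -0.025, -0.001, 0.001]
contact_force: [0.0, 0.1, -4.2]
opening: 0.621
finger_force: 60.0
```

```bash
python3 go.py .4498 .176 .15; python3 - <<'E'
from h import *
p,d,c=snap('wrist','w3.png');p2,d2,c2=snap('top','t3.png')
def box(u0,u1,v0,v1):
    m=np.zeros((480,640),bool); m[v0:v1,u0:u1]=1; return m
def rr(n,P,m):
    q=P[m]; 
    if len(q)<10: print(n,len(q));return
    r=cv2.minAreaRect((q[:,:2]*1000).astype(np.float32));print(n,m.sum(),q[:,2].mean(),np.round(r[0],1),np.round(r[1],1),r[2])
p,d,T,k=load('wrist');P=wpts(d,T,k);Z=P[:,:,2]
near=np.hypot(P[:,:,0]-.45,P[:,:,1]-.176)<.075
rr('lips w',P,near&(Z>.027)&(Z<.042)&(d>0))
rr('shoulder w',P,near&(Z>.2)&(Z<.222)&(d>0))
rr('cap w',P,near&(Z>.235)&(Z<.255)&(d>0))
p,d,T,k=load('top');P=pts(d,T,k);Z=P[:,:,2];near=np.hypot(P[:,:,0]-.45,P[:,:,1]-.176)<.075
rr('lips t',P,near&(Z>.027)&(Z<.042)&(d>0))
rr('shoulder t',P,near&(Z>.2)&(Z<.222)&(d>0))
E
```

```text
t 6.2 pos [0.4492 0.1749 0.2151] q [-0.5   0.54  0.05  2.02 -0.05  0.58 -2.04] xaxis yaw -2.85 zax [-0.0026 -0.0019 -1.    ] F [ 0.   0.1 -4.2] open 54.73156376560707 ff 59.979840469241026
move shares [ 0.009 -0.015  0.813]
lips w 1456 0.032247242830396025 [471.9 175.1] [85.9 42.3] 86.52458953857422
shoulder w 5642 0.20942432690914758 [467.  175.7] [81.7 27.9] 87.53097534179688
cap w 14469 0.24494292607361468 [457.6 175.9] [87.9 38.5] 87.05728912353516
lips t 196 0.0331423622866782 [447.5 140.6] [16. 84.] 86.75028228759766
shoulder t 31 0.20587577035085328 [447.4 189.3] [63.3 28. ] 1.7573888301849365
```

View pics/w3.png

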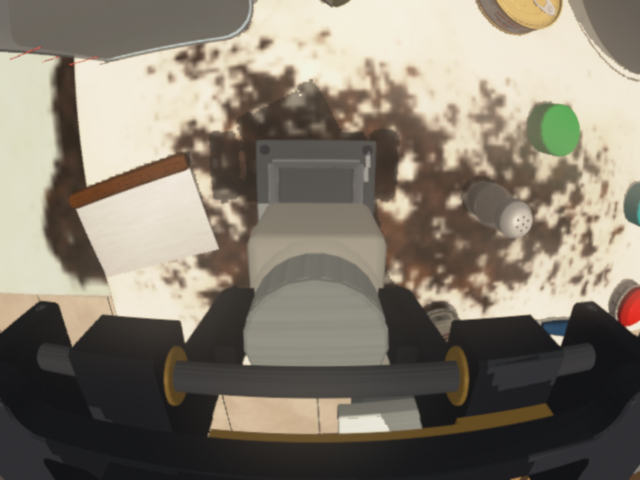

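The wrist view shows the jar body squared up with the socket behind it. The socket far edge is at (316,160), and the brace and jar edges look parallel. I'm lowering to just above the lips and checking again.

Request:
{"op": "step_arm", "data": {"motion": [{"dx": 0.01,"dy": -0.01,"dz": 0.3,"wx": 0,"wy": 0,"wz": 0,"claw": 20},{"dx": 0.01,"dy": -0.01,"dz": 0.6,"wx": 0,"wy": 0,"wz": 0,"claw": 20},{"dx": 0.01,"dy": -0.01,"dz": 0.85,"wx": 0,"wy": 0,"wz": 0,"claw": 20},{"dx": 0.01,"dy": -0.01,"dz": 1,"wx": 0,"wy": 0,"wz": 0,"claw": 20},{"dx": 0.01,"dy": -0.01,"dz": 1,"wx": 0,"wy": 0,"wz": 0,"claw": 20},{"dx": 0.01,"dy": -0.01,"dz": 1,"wx": 0,"wy": 0,"wz": 0,"claw": 20}]}}

```text
clock: 6.9
tool_pos: [0.4512, 0.176, 0.1364]
eef_rot: [1.0, -0.026, -0.0, 0.0]
contact_force: [0.2, 0.6, -3.7]
opening: 0.62
finger_force: 60.0
```

```bash
python3 go.py .4498 .176 .0825; python3 - <<'E'
from h import *
snap('wrist');s,ds,_=snap('scene','s4.png')
p,d,T,k=load('wrist');P=wpts(d,T,k);Z=P[:,:,2]
X,Y=P[:,:,0],P[:,:,1]
near=(np.hypot(X-.45,Y-.176)<.07)&(d>0)
for n,m in(('lips',near&(Z>.028)&(Z<.042)),('jar',near&(Z>.108)&(Z<.124))):
    for x0 in np.arange(.464,.506,.004):
        q=m&(abs(X-x0)<.002)
        if q.sum()>8: print(n,round(x0,3),q.sum(),Y[q].min().round(4),Y[q].max().round(4))
    if m.any(): print(n,'xmax',X[m].max())
p,d,T,k=load('scene');P=pts(d,T,k);X,Y,Z=P[:,:,0],P[:,:,1],P[:,:,2]
m=(np.hypot(X-.45,Y-.176)<.065)&(d>0)&(Z>.055)&(Z<.11); q=P[m]
print('scene jar side',m.sum(),q.min(0),q.max(0))
c=cv2.resize(s[200:420,200:400],(545,600));cv2.imwrite('pics/s4c.png',c[:,:,::-1])
E
```

```text
t 6.9 pos [0.4512 0.176  0.1364] q [-0.49  0.69  0.03  2.08 -0.05  0.37 -2.03] xaxis yaw -2.99 zax [-1.e-04 -0.e+00 -1.e+00] F [ 0.2  0.6 -3.7] open 54.63056447280001 ff 59.97937344465754
move shares [-0.018  0.001  0.674]
lips 0.464 53 0.1323 0.2179
lips 0.468 98 0.1323 0.2185
lips 0.472 136 0.1322 0.218
lips 0.476 134 0.1324 0.2176
lips 0.48 149 0.1315 0.2171
lips 0.484 252 0.1321 0.2176
lips 0.488 570 0.1323 0.2173
lips 0.492 492 0.1356 0.2162
lips 0.496 39 0.1924 0.2124
lips xmax 0.49512303153010356
jar 0.48 707 0.1451 0.207
jar 0.484 623 0.1669 0.2052
jar xmax 0.4837324208913025
scene jar side 1595 [0.41574374 0.14685877 0.0640026 ] [0.48232871 0.21102053 0.10999635]
```

View pics/s4c.png

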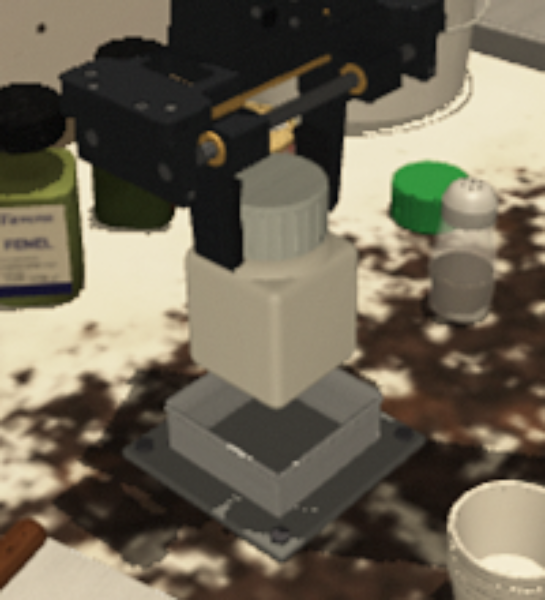

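The jar hangs square over the socket, about 1 mm too far in +y. I'm correcting by 1 mm and lowering in stages, checking the force.

Request:
{"op": "step_arm", "data": {"motion": [{"dx": -0.005,"dy": 0.013,"dz": 0.15,"wx": 0,"wy": 0,"wz": 0,"claw": 20},{"dx": -0.005,"dy": 0.013,"dz": 0.3,"wx": 0,"wy": 0,"wz": 0,"claw": 20},{"dx": -0.005,"dy": 0.013,"dz": 0.35,"wx": 0,"wy": 0,"wz": 0,"claw": 20},{"dx": -0.005,"dy": 0.013,"dz": 0.4,"wx": 0,"wy": 0,"wz": 0,"claw": 20},{"dx": -0.005,"dy": 0.013,"dz": 0.45,"wx": 0,"wy": 0,"wz": 0,"claw": 20},{"dx": -0.005,"dy": 0.013,"dz": 0.45,"wx": 0,"wy": 0,"wz": 0,"claw": 20}]}}

```text
clock: 7.6
tool_pos: [0.4506, 0.1753, 0.1003]
eef_rot: [1.0, -0.026, 0.0, 0.0]
contact_force: [-0.5, 0.6, -4.9]
opening: 0.619
finger_force: 60.0
```

Bottom is at 24 mm, inside the straight walls, with no contact force. Going on.

Request:
{"op": "step_arm", "data": {"motion": [{"dx": 0,"dy": 0,"dz": 0.04,"wx": 0,"wy": 0,"wz": 0,"claw": 20},{"dx": 0,"dy": 0,"dz": 0.08,"wx": 0,"wy": 0,"wz": 0,"claw": 20},{"dx": 0,"dy": 0,"dz": 0.12,"wx": 0,"wy": 0,"wz": 0,"claw": 20},{"dx": 0,"dy": 0,"dz": 0.15,"wx": 0,"wy": 0,"wz": 0,"claw": 20},{"dx": 0,"dy": 0,"dz": 0.18,"wx": 0,"wy": 0,"wz": 0,"claw": 20},{"dx": 0,"dy": 0,"dz": 0.2,"wx": 0,"wy": 0,"wz": 0,"claw": 20},{"dx": 0,"dy": 0,"dz": 0.2,"wx": 0,"wy": 0,"wz": 0,"claw": 20}]}}

```text
clock: 8.3
tool_pos: [0.4505, 0.1752, 0.0841]
eef_rot: [1.0, -0.026, -0.0, 0.0]
contact_force: [0.3, 0.1, -4.8]
opening: 0.621
finger_force: 60.0
```

Request:
{"op": "step_arm", "data": {"motion": [{"dx": 0,"dy": 0,"dz": 0.01,"wx": 0,"wy": 0,"wz": 0,"claw": 20},{"dx": 0,"dy": 0,"dz": 0.02,"wx": 0,"wy": 0,"wz": 0,"claw": 20},{"dx": 0,"dy": 0,"dz": 0.025,"wx": 0,"wy": 0,"wz": 0,"claw": 20},{"dx": 0,"dy": 0,"dz": 0.025,"wx": 0,"wy": 0,"wz": 0,"claw": 20}]}}

```text
clock: 8.7
tool_pos: [0.4507, 0.1751, 0.0825]
eef_rot: [1.0, -0.026, 0.0, 0.0]
contact_force: [-0.5, -0.0, -0.8]
opening: 0.621
finger_force: 60.0
```

Request:
{"op": "step_arm", "data": {"motion": [{"dx": 0,"dy": 0,"dz": 0.006,"wx": 0,"wy": 0,"wz": 0,"claw": 20},{"dx": 0,"dy": 0,"dz": 0.01,"wx": 0,"wy": 0,"wz": 0,"claw": 20},{"dx": 0,"dy": 0,"dz": 0.01,"wx": 0,"wy": 0,"wz": 0,"claw": 20}]}}

```text
clock: 9.0
tool_pos: [0.4507, 0.1749, 0.0822]
eef_rot: [1.0, -0.026, 0.0, 0.0]
contact_force: [-1.7, -1.0, 7.1]
opening: 0.615
finger_force: 60.0
```

```bash
python3 go.py .4498 .176 .0825; python3 - <<'E'
from h import *
print(get_state()['moment'])
snap('scene')
p,d,T,k=load('scene');P=pts(d,T,k);X,Y,Z=P[:,:,0],P[:,:,1],P[:,:,2]
m=(np.hypot(X-.45,Y-.176)<.033)&(d>0)&(Z>.07)&(Z<.09)
print('shoulder z',np.percentile(Z[m],[10,30,50,70,90]))
h,e=np.histogram(Z[(np.hypot(X-.45,Y-.176)<.045)&(d>0)&(Z>.06)],bins=np.arange(.06,.13,.003));print(list(zip(e.round(3),h)))
E
```

```text
t 9.0 pos [0.4507 0.1749 0.0822] q [-0.48  0.79  0.02  2.12 -0.06  0.24 -2.03] xaxis yaw -3.01 zax [ 5.e-04 -2.e-04 -1.e+00] F [-1.7 -1.   7.1] open 54.14060937325127 ff 59.95894184692588
move shares [-0.012 -0.013 -0.004]
[-0.10445801  0.25351968  0.04107405]
shoulder z [0.07411493 0.07760681 0.07982251 0.08205056 0.08764756]
[(np.float64(0.06), np.int64(104)), (np.float64(0.063), np.int64(106)), (np.float64(0.066), np.int64(111)), (np.float64(0.069), np.int64(101)), (np.float64(0.072), np.int64(147)), (np.float64(0.075), np.int64(185)), (np.float64(0.078), np.int64(180)), (np.float64(0.081), np.int64(118)), (np.float64(0.084), np.int64(18)), (np.float64(0.087), np.int64(69)), (np.float64(0.09), np.int64(89)), (np.float64(0.093), np.int64(87)), (np.float64(0.096), np.int64(93)), (np.float64(0.099), np.int64(103)), (np.float64(0.102), np.int64(95)), (np.float64(0.105), np.int64(94)), (np.float64(0.108), np.int64(113)), (np.float64(0.111), np.int64(109)), (np.float64(0.114), np.int64(551)), (np.float64(0.117), np.int64(60)), (np.float64(0.12), np.int64(61)), (np.float64(0.123), np.int64(54)), (np.float64(0.126), np.int64(69))]
```

The jar is seated. The weight transferred at a base height of about 6 mm, and it now presses 7 N. I'm starting to unscrew anticlockwise (−wz), with a gentle rise.

Request:
{"op": "step_arm", "data": {"motion": [{"dx": 0,"dy": 0,"dz": 0,"wx": 0,"wy": 0,"wz": -0.02,"claw": 20},{"dx": 0,"dy": 0,"dz": -0.001,"wx": 0,"wy": 0,"wz": -0.04,"claw": 20},{"dx": 0,"dy": 0,"dz": -0.003,"wx": 0,"wy": 0,"wz": -0.06,"claw": 20},{"dx": 0,"dy": 0,"dz": -0.005,"wx": 0,"wy": 0,"wz": -0.08,"claw": 20},{"dx": 0,"dy": 0,"dz": -0.006,"wx": 0,"wy": 0,"wz": -0.1,"claw": 20},{"dx": 0,"dy": 0,"dz": -0.006,"wx": 0,"wy": 0,"wz": -0.1,"claw": 20}]}}

```text
clock: 9.65
tool_pos: [0.4517, 0.1755, 0.0824]
eef_rot: [0.991, 0.131, 0.001, -0.0]
contact_force: [1.1, -1.3, 2.6]
opening: 0.617
finger_force: 60.0
```

```bash
python3 go.py .4498 .176 .0825;python3 -c "
from h import *
print(get_state()['moment'])"
```

```text
t 9.65 pos [0.4517 0.1755 0.0824] q [-0.45  0.79 -0.03  2.11  0.09  0.24 -1.86] xaxis yaw 15.0 zax [ 2.2e-03  9.0e-04 -1.0e+00] F [ 1.1 -1.3  2.6] open 54.320726871630924 ff 59.972893379163
move shares [-0.021 -0.013 -0.001]
[-0.02434579 -0.22214754  0.04232375]
```

Request:
{"op": "step_arm", "data": {"motion": [{"dx": 0,"dy": 0,"dz": -0.001,"wx": 0,"wy": 0,"wz": -0.02,"claw": 20},{"dx": 0,"dy": 0,"dz": -0.002,"wx": 0,"wy": 0,"wz": -0.04,"claw": 20},{"dx": 0,"dy": 0,"dz": -0.004,"wx": 0,"wy": 0,"wz": -0.06,"claw": 20},{"dx": 0,"dy": 0,"dz": -0.005,"wx": 0,"wy": 0,"wz": -0.08,"claw": 20},{"dx": 0,"dy": 0,"dz": -0.006,"wx": 0,"wy": 0,"wz": -0.1,"claw": 20}]}}

```text
clock: 10.15
tool_pos: [0.4517, 0.1755, 0.0828]
eef_rot: [0.959, 0.283, 0.001, -0.0]
contact_force: [1.3, 0.3, 1.6]
opening: 0.621
finger_force: 59.8
```

```bash
python3 go.py .4498 .176 .0825;python3 -c "
from h import *
print(get_state()['moment'])"
```

```text
t 10.15 pos [0.4517 0.1755 0.0828] q [-0.42  0.79 -0.08  2.11  0.23  0.25 -1.7 ] xaxis yaw 32.89 zax [ 2.e-03  9.e-04 -1.e+00] F [1.3 0.3 1.6] open 54.74832503456557 ff 59.79534205587697
move shares [-0.016 -0.018  0.004]
[ 0.10869336 -0.14009046 -0.76051303]
```

```bash
python3 - <<'E'
from h import *
print(get_state()['moment'])
s,_,_=snap('scene')
p,d,T,k=load('scene');P=pts(d,T,k);X,Y,Z=P[:,:,0],P[:,:,1],P[:,:,2]
m=(np.hypot(X-.45,Y-.176)<.06)&(d>0)&(Z>.045)&(Z<.068)
q=P[m][:,:2]; c=q[q[:,0].argmin()]; e=q[q[:,1].argmax()]
# corner nearest the camera: split faces by fitting lines
cam=T[:2,3]; near=q[np.argmin(np.linalg.norm(q-cam,axis=1))]; print('near corner',near)
def yaw(f):
    v=np.linalg.svd(f-f.mean(0))[2][0]; return np.degrees(np.arctan2(v[1],v[0]))%90, len(f), f.mean(0)
a=q[(q[:,0]<near[0]+.004)&(q[:,1]<near[1]-.006)]; b=q[(q[:,1]>near[1]-.004)&(q[:,0]>near[0]+.006)]
print(yaw(a),yaw(b))
cv2.imwrite('pics/s5c.png',cv2.resize(s[200:420,200:400],(545,600))[:,:,::-1])
E
```

```text
[ 0.10869336 -0.14009046 -0.76051303]
near corner [0.41823447 0.20583479]
(np.float64(1.0562424415895038), 304, array([0.41879379, 0.17481826])) (np.float64(0.6981180164832779), 395, array([0.45096887, 0.20770687]))
```

View pics/s5c.png

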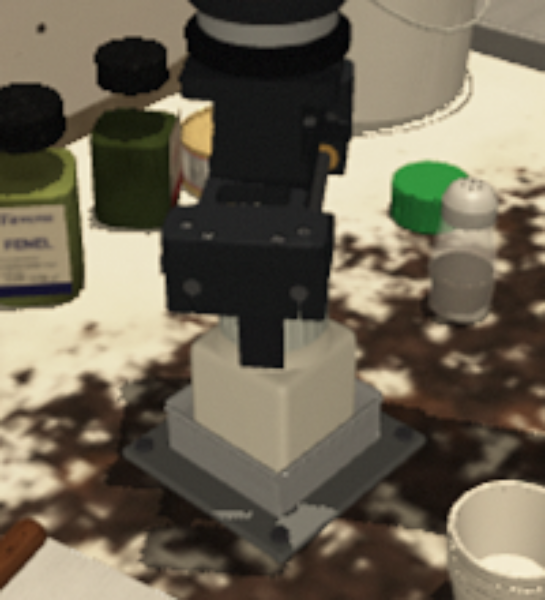

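The jar sits deep in the socket and has turned only its ~4° of play. The socket is holding it and the torque is being reacted there. Continuing.

Request:
{"op": "step_arm", "data": {"motion": [{"dx": 0,"dy": 0,"dz": -0.001,"wx": 0,"wy": 0,"wz": -0.02,"claw": 20},{"dx": 0,"dy": 0,"dz": -0.003,"wx": 0,"wy": 0,"wz": -0.04,"claw": 20},{"dx": 0,"dy": 0,"dz": -0.005,"wx": 0,"wy": 0,"wz": -0.06,"claw": 20},{"dx": 0,"dy": 0,"dz": -0.006,"wx": 0,"wy": 0,"wz": -0.08,"claw": 20},{"dx": 0,"dy": 0,"dz": -0.008,"wx": 0,"wy": 0,"wz": -0.1,"claw": 20}]}}

```text
clock: 10.7
tool_pos: [0.4513, 0.1756, 0.0831]
eef_rot: [0.902, 0.431, 0.001, -0.0]
contact_force: [1.8, 1.2, -2.7]
opening: 0.62
finger_force: 59.9
```

```bash
python3 go.py .4498 .176 .0825;python3 -c "
from h import *
print(get_state()['moment'])"
```

```text
t 10.7 pos [0.4513 0.1756 0.0831] q [-0.38  0.79 -0.14  2.11  0.38  0.27 -1.52] xaxis yaw 51.04 zax [ 1.2e-03  7.0e-04 -1.0e+00] F [ 1.8  1.2 -2.7] open 54.630355958382125 ff 59.941349652945064
move shares [-0.008 -0.018  0.008]
[ 0.10352017 -0.24070836 -0.14894893]
```

Request:
{"op": "step_arm", "data": {"motion": [{"dx": 0,"dy": 0,"dz": 0,"wx": 0,"wy": 0,"wz": -0.02,"claw": 20},{"dx": 0,"dy": 0,"dz": 0,"wx": 0,"wy": 0,"wz": -0.04,"claw": 20},{"dx": 0,"dy": 0,"dz": -0.002,"wx": 0,"wy": 0,"wz": -0.06,"claw": 20},{"dx": 0,"dy": 0,"dz": -0.003,"wx": 0,"wy": 0,"wz": -0.08,"claw": 20},{"dx": 0,"dy": 0,"dz": -0.003,"wx": 0,"wy": 0,"wz": -0.1,"claw": 20}]}}

```text
clock: 11.2
tool_pos: [0.4504, 0.1752, 0.0832]
eef_rot: [0.824, 0.567, -0.0, 0.0]
contact_force: [0.5, 0.5, -0.8]
opening: 0.62
finger_force: 60.0
```

```bash
python3 go.py .4498 .176 .0825;python3 -c "
from h import *
print(get_state()['moment'])"
```

```text
t 11.2 pos [0.4504 0.1752 0.0832] q [-0.34  0.79 -0.2   2.11  0.51  0.29 -1.34] xaxis yaw 69.09 zax [-4.e-04 -4.e-04 -1.e+00] F [ 0.5  0.5 -0.8] open 54.60167920697882 ff 59.977629944623914
move shares [ 0.007 -0.011  0.009]
[-0.05068041 -0.04247689  0.00215971]
```

Request:
{"op": "step_arm", "data": {"motion": [{"dx": 0,"dy": 0,"dz": -0.002,"wx": 0,"wy": 0,"wz": -0.02,"claw": 20},{"dx": 0,"dy": 0,"dz": -0.004,"wx": 0,"wy": 0,"wz": -0.04,"claw": 20},{"dx": 0,"dy": 0,"dz": -0.005,"wx": 0,"wy": 0,"wz": -0.06,"claw": 20},{"dx": 0,"dy": 0,"dz": -0.006,"wx": 0,"wy": 0,"wz": -0.075,"claw": 20},{"dx": 0,"dy": 0,"dz": -0.006,"wx": 0,"wy": 0,"wz": -0.075,"claw": 20}]}}

```text
clock: 11.7
tool_pos: [0.4504, 0.1752, 0.0837]
eef_rot: [0.752, 0.659, -0.0, -0.0]
contact_force: [0.1, -0.5, -2.1]
opening: 0.625
finger_force: 60.0
```

Request:
{"op": "step_arm", "data": {"motion": [{"dx": 0,"dy": 0,"dz": -0.01,"wx": 0,"wy": 0,"wz": 0,"claw": 20},{"dx": 0,"dy": 0,"dz": -0.02,"wx": 0,"wy": 0,"wz": 0,"claw": 20},{"dx": 0,"dy": 0,"dz": -0.02,"wx": 0,"wy": 0,"wz": 0,"claw": 20}]}}

```text
clock: 12.0
tool_pos: [0.4507, 0.1753, 0.0855]
eef_rot: [0.752, 0.659, 0.0, 0.0]
contact_force: [0.3, -0.7, -1.9]
opening: 0.618
finger_force: 60.0
```

```bash
python3 go.py .4498 .176 .0825;python3 -c "
from h import *
print(get_state()['moment'])"
```

```text
t 12.0 pos [0.4507 0.1753 0.0855] q [-0.31  0.79 -0.25  2.11  0.61  0.32 -1.2 ] xaxis yaw 82.48 zax [ 2.e-04 -0.e+00 -1.e+00] F [ 0.3 -0.7 -1.9] open 54.48654758053015 ff 59.978016027089325
move shares [ 0.008 -0.012  0.038]
[ 0.00405553 -0.0989196  -0.04465692]
```

The thread is free: the pull is about 1.9 N, roughly the cap alone, against 4.8 N with the jar. Lifting on slowly.

Request:
{"op": "step_arm", "data": {"motion": [{"dx": 0,"dy": 0,"dz": -0.02,"wx": 0,"wy": 0,"wz": 0,"claw": 20},{"dx": 0,"dy": 0,"dz": -0.04,"wx": 0,"wy": 0,"wz": 0,"claw": 20},{"dx": 0,"dy": 0,"dz": -0.06,"wx": 0,"wy": 0,"wz": 0,"claw": 20},{"dx": 0,"dy": 0,"dz": -0.06,"wx": 0,"wy": 0,"wz": 0,"claw": 20}]}}

```text
clock: 12.4
tool_pos: [0.4508, 0.1753, 0.0905]
eef_rot: [0.752, 0.659, 0.0, 0.0]
contact_force: [0.2, 0.2, -1.2]
opening: 0.621
finger_force: 60.0
```

Request:
{"op": "step_arm", "data": {"motion": [{"dx": 0,"dy": 0,"dz": -0.07,"wx": 0,"wy": 0,"wz": 0,"claw": 20},{"dx": 0,"dy": 0,"dz": -0.15,"wx": 0,"wy": 0,"wz": 0,"claw": 20},{"dx": 0,"dy": 0,"dz": -0.23,"wx": 0,"wy": 0,"wz": 0,"claw": 20},{"dx": 0,"dy": 0,"dz": -0.31,"wx": 0,"wy": 0,"wz": 0,"claw": 20},{"dx": 0,"dy": 0,"dz": -0.38,"wx": 0,"wy": 0,"wz": 0,"claw": 20},{"dx": 0,"dy": 0,"dz": -0.42,"wx": 0,"wy": 0,"wz": 0,"claw": 20},{"dx": 0,"dy": 0,"dz": -0.42,"wx": 0,"wy": 0,"wz": 0,"claw": 20},{"dx": 0,"dy": 0,"dz": -0.42,"wx": 0,"wy": 0,"wz": 0,"claw": 20}]}}

```text
clock: 13.2
tool_pos: [0.4506, 0.1752, 0.1238]
eef_rot: [0.752, 0.659, -0.0, 0.0]
contact_force: [-0.1, 0.3, -1.1]
opening: 0.617
finger_force: 60.0
```

```bash
python3 go.py .4498 .176 .124; python3 - <<'E'
from h import *
s,_,_=snap('scene')
p,d,T,k=load('scene');P=pts(d,T,k);X,Y,Z=P[:,:,0],P[:,:,1],P[:,:,2]
m=(np.hypot(X-.45,Y-.176)<.06)&(d>0)&(Z>.045)&(Z<.066); q=P[m]
print('body x',q[:,0].min(),q[:,0].max(),'y',q[:,1].min(),q[:,1].max())
# neck front arc: fit circle r=20
r=np.hypot(X-.45,Y-.176)
for z0,z1,R in((.084,.103,.020),(.125,.145,.028)):
    m=(r<R+.006)&(d>0)&(Z>z0)&(Z<z1); q=P[m][:,:2]
    from scipy.optimize import least_squares
    f=least_squares(lambda c:np.linalg.norm(q-c,axis=1)-R,[.45,.176],loss='soft_l1',f_scale=.001)
    print(z0,len(q),f.x,np.abs(f.fun).mean())
cv2.imwrite('pics/s6c.png',cv2.resize(s[180:400,200:400],(545,600))[:,:,::-1])
E
```

```text
t 13.2 pos [0.4506 0.1752 0.1238] q [-0.26  0.72 -0.33  2.08  0.55  0.42 -1.16] xaxis yaw 82.51 zax [ 0.e+00 -1.e-04 -1.e+00] F [-0.1  0.3 -1.1] open 54.33844202214322 ff 59.97798501273792
move shares [ 0.009 -0.011 -0.002]
body x 0.41746988012220326 0.48052016370614875 y 0.14770998922764644 0.20971877066007455
0.084 450 [0.45052704 0.17569853] 0.0012045179449424713
0.125 345 [0.44987619 0.17454031] 0.000878295906585619
```

View pics/s6c.png

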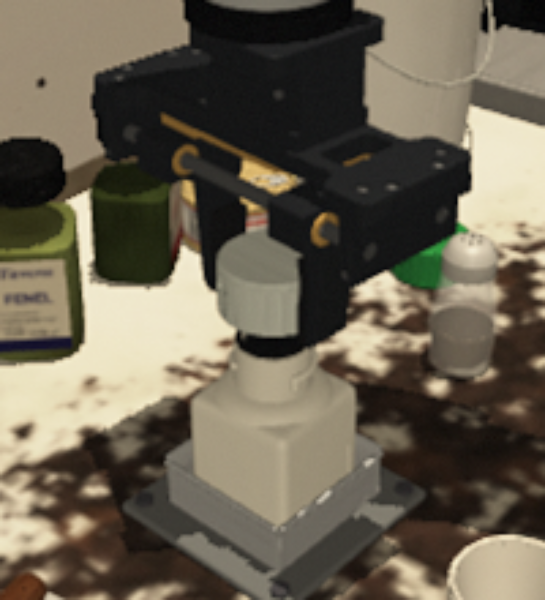

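The cap is held level about 20 mm above the open mouth, centred to about 1 mm. The jar is upright and deep in the socket, and the fingertips are about 14 mm clear of the seal. I'm handing the job in.

```bash
python3 -c "
from h import *
print(workorder.finish_job())"
```

```text
the job is handed in; nothing more can be done
None
```

I seated the jar in the brace, unscrewed the cap and handed the job in at about 13 s; the gripper is holding the cap level, centred to about 1 mm, about 2 cm above the open mouth. The judge's result was not shown.

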